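Unhook the painted end cap and bin cap and hook apart

ROBOT

A 7-joint arm with a two-finger parallel gripper is mounted at the origin on the work surface. World frame = base frame: x ahead of the robot, y to its left, z up, the work surface at z = 0. Lengths are in m, angles in rad, forces in N, time in s.
With the tool pointing down it reaches from about 0.425 to 1.025 m from the base axis. Payload 9.4 kg.
Tool frame: the origin (TCP) lies midway between the tips of the shut fingers; the grasp point (between the pads) lies 19 mm behind it (robot.grip_depth is the z of the grasp point in the tool frame, in m); z points along the fingers, y is the direction in which the jaws open and shut (so a half turn about z gives the same grasp; the last joint's range is limited). The gripper opens to 93 mm and grips with 3 to 60 N. Pads are 15 mm wide; open, the fingers measure 128 mm over their backs; the gripper's body (75 mm by 188 mm) begins 65 mm behind the grasp point.
Start: joints at [1.166, 0.599, -0.003, 1.599, 0.002, 0.943, -0.08], TCP at [0.233, -0.686, 0.179] pointing down, gripper open.
Joint ranges: [-2.57, 2.57], [-0.35, 1.97], [-1.29, 1.29], [0.11, 2.56], [-1.05, 4.19], [0.11, 1.86], [-2.63, 2.63]. Speed limits (rad/s): [2.22, 2.22, 3.01, 3.01, 3.14, 3.14, 3.14].

INTERFACE

Orientations are given as a unit quaternion [x, y, z, w].
In Python, from bench import robot, viewer, workorder gives the robot as it stands.
- The arm moves only by the shell command python3 -m pendant 'ROWS'. ROWS is JSON, a list that holds one entry, the list of rows, each a list of 5 numbers: the shift along the world's x, y, z in mm, then the turn about the world's z in rad, then the closure, from 0 (fully open) to 1 (shut). A call has exactly 10 rows; each row shifts and turns the pose as measured when the row begins; what a row does not reach is not made up. A row lasts 1/10 s, in which the tool goes at most 50 mm and 8.59 degrees, less where a joint would pass 70% of its speed; a pose out of reach is approached as far as the arm can. A call is refused whole if a number of a shift passes 50 or a number of a turn 0.15, either way. A call with a gripper value outside its range is refused whole. The fingers move at their own pace and stop on an object; the grip force is fixed at half the most. Time passes only in rows, so rows that do not move let the fingers close, or fill a call up. It gives the time, the measured TCP pose, the force and the opening at its end, in the units of the state.
- robot.sense(): the state, without advancing time (a new reading comes with each control period).
- viewer.grab_frame(name): name is "scene" or "top" or "wrist"; returns (picture, depth): 400x640x3 uint8, red, green, blue; 400x640 float32, m along the optical axis (not along the pixel's ray), 0 where there is no reading.
- viewer.get_calibration(name): a dict with "camera_matrix" (3x3 intrinsics, pixels), "rvec" (rotation vector, rad) and "tvec" (3), from world to camera coordinates, as OpenCV has them; the wrist camera has in their place "hand_eye" (4x4, takes a point from camera to tool coordinates, whose origin is the TCP and whose axes are the flange's). Camera axes: x right, y down, z forward; pixel columns grow to the right and rows downward; lengths in m; the calibration is good to about 2 mm. The wrist camera is an equidistant fisheye: a pixel r from the principal point sees the ray r / f radians off the axis. A picture is of the moment at which its call begins: read the wrist's pose just before it. get_calibration takes no time and is no camera call.
- workorder.finish_job(): hands the job in, once; it reports no verdict.
The state is a dict: "clock": time; "joint_positions": joint angles; "qd": joint speeds; "joint_efforts": joint torques, N m; "ee_pos": TCP position; "eef_rot": TCP orientation; "ft_force": force on the tool from outside, world axes, zero at the start; "wrist_torque": the same for the moment, N m; "finger_gap": finger opening in m.
Only numpy, scipy, OpenCV 4.12 (cv2) and the standard library are available. Lean on these libraries where they do the work, as an engineer would, in place of code of your own. Each camera call takes 0.05 s, during which the arm holds its last target. There are 200 camera calls.

TASK

A freshly painted cylinder end cap is drying on the rail, hung by its eye on an S-hook. Lift the hook with the cap off the rail, set the cap down gently, upright, in the wooden crate, twist the hook out of the eye, and put the empty hook flat in the steel bin. The paint is still wet, so handle the cap only through the hook, never with the gripper or arm, and leave the other things on the bench where they are.

Things in the scene. Friction and masses are not known exactly. Their poses are not given: they have to be found in the camera images.
- rail: Fixed drying rail: a level steel bar, 14 mm thick, 260 mm long, along its own y axis, centre line 215 mm above the bench, on two 18 mm posts at y = -130 and +130 mm (227 mm high, flat feet 90 x 50 mm). Origin on the bench under the bar's middle. To free the hook lift it 30 to 35 mm, then move it off to its -x side: straight up, its slanting shank catches on the bar.
- hook: S-hook of 8 mm round bar, 155 mm tall, 0.18 kg. Origin: centre of the upper bend, which opens down over the rail. z up, the S lies in its x-z plane, y along the rail. Both bends: half circles, 14 mm radius to the bar's centre line. Upper bend: shank at -x, straight for 40 mm; free leg at +x, 12 mm long. Lower bend: shank at +x, straight for 25 mm; between, it slants across.
- hook_tab (a point): Centre of the flat grip tab welded on the hook's crown, 31 mm above the hook's origin: 34 mm (x) by 32 mm (z), 10 mm thick (y). The place to grip the hook.
- hook_bend (a point): Centre of the hook's lower bend, 90 mm below its origin. This bend opens upward and carries the eye.
- cap: Loose grey painted steel end cap, about 0.7 kg (varies): a disc 84 mm across, 35 mm tall, with an eye (arch of 10 mm round bar) on top, in the cap's y-z plane; arch legs at y = -30 and +30 mm. Origin: centre of the underside, z up. It hangs by the eye in the hook's lower bend, underside about 48 mm above the bench.
- cap_eye (a point): Middle of the eye's top bar (centre line, along the cap's y), 69 mm above the cap's underside; 29 mm are free between bar and disc. On the standing cap that is too low for the upright hook's tip: lower the bend into the eye, tilt the hook in its plane 25 to 45 degrees so that the tip dips (its top leans to the tip side), then draw it to its +x side, tip passing under the bar.
- crate: Fixed square wooden crate, open on top, 180 x 180 mm outside, walls 9 mm thick and 45 mm high. Origin at the centre of its underside on the bench, z up. The cap belongs here.
- crate_in (a point): Centre of the crate's inner floor.
- bin: Fixed oblong bin of bare sheet steel, open on top, 220 mm (its x) by 150 mm (its y) outside, walls 4 mm thick and 50 mm high. Origin at the centre of its underside on the bench, z up. The hook belongs here. Crate and bin may change places.
- bin_in (a point): Centre of the bin's inner floor.
- sleeve: Bystander: steel sleeve standing on the bench, 64 mm across, 90 mm tall. Origin at the centre of its underside.
- can: Bystander: closed white can, 66 mm across, 110 mm tall. Origin at the centre of its underside.
- spanner: Bystander: spanner about 180 mm long lying on the bench, along its own x. Origin at its middle.
- hook_tip (a point): End of the free tip of the lower bend (bar centre; the round end stands 4 mm farther): on the -x side of the hook, 14 mm out from and 14 mm above hook_bend.
Mind the look-alikes: they are no part of the job. What is shaped like the cap but orange or red is not meant.

How it is judged:
On the way, in this order (a step that is already met when the one before it is completed fails the run):
1. the hook is lifted off the rail with the cap hanging on it (z of hook in the frame of rail above 0.235 m and contact force between hook and cap above 2 N and contact force between hook and rail below 0.1 N), for 0.2 s.
2. the cap stands upright on the floor of the crate and the hook is out of its eye (height (world z) of cap below 0.02 m and angle between cap's own z axis and vertical below 0.15 rad and x of cap in the frame of crate between -0.06 and 0.06 m and y of cap in the frame of crate between -0.06 and 0.06 m and distance between hook_bend and cap_eye above 0.05 m and contact force between hook and cap below 0.1 N), for 0.2 s.
At the end, for the whole second after the job is handed in: The cap stands at rest and upright (within 0.15 rad) on the crate's floor, its centre within 60 mm of the crate's middle along each of its sides; the hook lies at rest in the bin, both its tab and its lower bend inside the bin's walls and lower than 50 mm (height (world z) of cap below 0.02 m and angle between cap's own z axis and vertical below 0.15 rad and linear speed of each of cap, hook below 0.02 m/s and x of cap in the frame of crate between -0.06 and 0.06 m and y of cap in the frame of crate between -0.06 and 0.06 m and height (world z) of each of hook_tab, hook_bend below 0.05 m and x of hook_tab in the frame of bin between -0.11 and 0.11 m and y of hook_tab in the frame of bin between -0.075 and 0.075 m and x of hook_bend in the frame of bin between -0.11 and 0.11 m and y of hook_bend in the frame of bin between -0.075 and 0.075 m); the robot touches nothing.
It fails at once if the gripper or arm touches the wet paint of the cap (contact force between any of the fingers, the arm and cap above 0.5 N).
It fails at once if the cap is dropped or banged into the crate (more than 80 N) (contact force between cap and crate above 80 N).
It fails at once if the sleeve, the can or the spanner is moved by more than 30 mm (distance of any of sleeve, can, spanner from where it was at the start of the episode above 0.03 m).
It also fails if it takes over 72 s, if anything falls off the work surface, if the arm or the gripper's body presses on something with over 40 N, if the wrist force passes 120 N, or if a joint passes its speed limit or range.

## Working session

There is one attempt and no reset: what is moved stays moved. The work goes in short steps, Python scripts to look and compute and a shell command to move; the robot and the scene stay as the last step left them, time stands still between calls to the robot, and variables do not carry over. Pictures are saved under pics/ and viewed, about 8 in all and at most 12, crops included, and the job is handed in when it is done.

```bash
mkdir -p pics; ls; cat > h.py <<'E'
import numpy as np, cv2, pickle
from bench import robot, viewer, workorder
def grab(n):
    s=robot.sense(); im,d=viewer.grab_frame(n); c=viewer.get_calibration(n)
    pickle.dump((s,im,d,c),open(f'{n}.pkl','wb')); return s,im,d,c
def load(n): return pickle.load(open(f'{n}.pkl','rb'))
def cloud(d,c):
    K=np.array(c['camera_matrix']);R,_=cv2.Rodrigues(np.array(c['rvec'],float));t=np.array(c['tvec'],float).ravel()
    v,u=np.mgrid[:d.shape[0],:d.shape[1]]
    P=np.stack([(u-K[0,2])/K[0,0]*d,(v-K[1,2])/K[1,1]*d,d],-1)
    W=(P-t)@R; W[d<=0]=np.nan; return W
def save(n,im): cv2.imwrite(f'pics/{n}.png',im[:,:,::-1])
E
python3 - <<'E'
from h import *
for n in('scene','top'):
    s,im,d,c=grab(n); save(n+'0',im)
    R,_=cv2.Rodrigues(np.array(c['rvec'],float)); print(n,(-R.T@np.array(c['tvec']).ravel()).round(3),R[2].round(2),np.array(c['camera_matrix'])[0,0])
print(s)
E
```

```text
pics
scene [ 1.028 -0.676  0.75 ] [-0.44  0.69 -0.58] 386.8823221873005
top [0.407 0.015 1.412] [ 0.15  0.   -0.99] 426.53799481846244
{'clock': 0.05, 'joint_positions': array([ 1.16626852,  0.60010303, -0.00256386,  1.60015261,  0.00179791,
        0.94289723, -0.07980723]), 'qd': array([ 2.40935126e-03, -5.60941261e-04,  3.09122542e-05, -1.32123135e-03,
       -7.68956300e-04,  1.12886831e-04, -1.15414067e-03]), 'joint_efforts': array([ 3.77822755e-03, -7.67303109e+01,  1.50288071e+00, -2.53223133e+01,
       -5.25183789e-02,  1.36345869e-02,  1.16656147e-04]), 'ee_pos': array([ 0.23324838, -0.68585764,  0.17796757]), 'eef_rot': array([ 9.86590393e-01,  1.63213939e-01, -1.90643875e-04, -7.55272239e-04]), 'ft_force': array([ 0.18685426,  0.43715297, -0.21425523]), 'wrist_torque': array([ 0.0480328 , -0.02266631, -0.00894207]), 'finger_gap': 0.09319724235077195}
```

View pics/scene0.png

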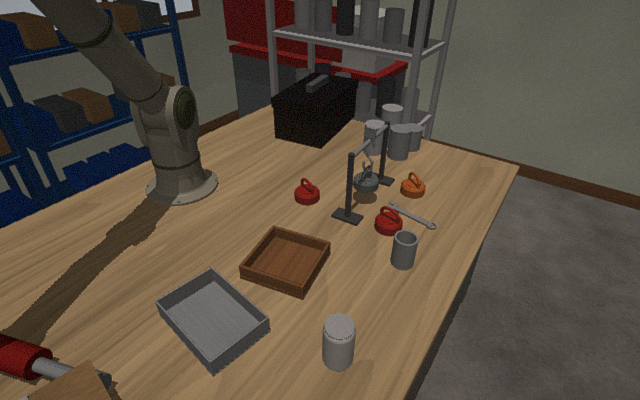

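View pics/top0.png

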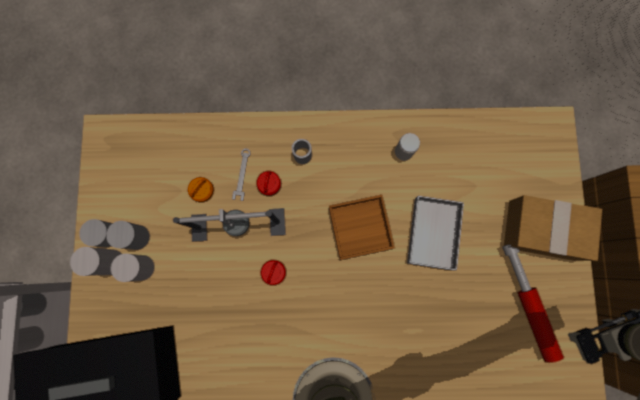

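```bash
python3 - <<'E'
from h import *
def rect(p):
    r=cv2.minAreaRect(p.astype(np.float32)); return np.round(r[0],4),np.round(r[1],4),round(r[2],1)
_,im,d,c=load('top'); W=cloud(d,c)
_,im2,d2,c2=load('scene'); W2=cloud(d2,c2)
def sel(W,u0,v0,u1,v1,z0,z1):
    P=W[v0:v1,u0:u1].reshape(-1,3); P=P[~np.isnan(P[:,0])]; return P[(P[:,2]>z0)&(P[:,2]<z1)]
cr=sel(W,322,190,400,265,.035,.055); print('crate top',rect(cr[:,:2]),len(cr))
b=sel(W,400,190,470,275,.04,.06); print('bin top',rect(b[:,:2]),len(b))
for nm,Wx,box in(('top',W,(165,190,300,250)),('scene',W2,(330,120,410,230))):
    r=sel(Wx,*box,.195,.245); m=r[:,:2].mean(0); u,s,vt=np.linalg.svd(r[:,:2]-m,full_matrices=False)
    a=vt[0]*np.sign(vt[0][1]); t=(r[:,:2]-m)@a; print(nm,'rail',len(r),m.round(4),a.round(3),t.min(),t.max(),np.median(r[:,2]))
    print(' perp',np.round((r[:,:2]-m)@[-a[1],a[0]],3).min(),((r[:,:2]-m)@[-a[1],a[0]]).max())
    h=sel(Wx,*box,.246,.30); print(' tab',len(h), h.mean(0).round(4),h.min(0).round(4),h.max(0).round(4))
    k=sel(Wx,*box,.07,.1); print(' cap disc',len(k),k.mean(0).round(4),k.min(0).round(4),k.max(0).round(4))
    p=[sel(Wx,*box,.224,.24)]; print(' posts',p[0].round(3)[::3])
for nm,(u,v) in dict(can=(407,143),sleeve=(302,148),span=(242,175),red1=(268,182),red2=(273,271),or_=(200,188)).items(): print(nm,W[v,u].round(3))
save('crop',np.hstack([cv2.resize(im2[110:230,325:445],(400,400),interpolation=2),cv2.resize(im[170:270,180:280],(400,400),interpolation=2)]))
E
```

```text
crate top (array([ 0.5378, -0.1013]), array([0.1804, 0.1806]), 11.0) 626
bin top (array([ 0.515 , -0.3405]), array([0.1516, 0.221 ]), 80.3) 392
top rail 521 [0.5536 0.3028] [-0.056  0.998] -0.13789060876868778 0.138706280784699 0.22114739984993118
 perp -0.017 0.016514991928739117
 tab 58 [0.5554 0.2986 0.2576] [0.5381 0.2934 0.2465] [0.5712 0.3049 0.2639]
 cap disc 374 [0.548  0.3    0.0814] [0.5136 0.1655 0.07  ] [0.6604 0.4426 0.0995]
 posts [[0.57  0.177 0.23 ]
 [0.567 0.18  0.229]
 [0.567 0.172 0.228]
 [0.565 0.181 0.226]
 [0.564 0.169 0.227]
 [0.562 0.189 0.225]
 [0.562 0.178 0.225]
 [0.562 0.17  0.224]
 [0.561 0.251 0.224]
 [0.56  0.24  0.225]
 [0.56  0.22  0.226]
 [0.56  0.195 0.225]
 [0.559 0.178 0.226]
 [0.559 0.169 0.227]
 [0.558 0.293 0.225]
 [0.558 0.254 0.224]
 [0.557 0.211 0.226]
 [0.556 0.178 0.225]
 [0.556 0.169 0.227]
 [0.553 0.175 0.227]
 [0.555 0.437 0.23 ]
 [0.554 0.351 0.226]
 [0.552 0.438 0.227]
 [0.552 0.427 0.226]
 [0.551 0.36  0.224]
 [0.548 0.295 0.239]
 [0.549 0.438 0.226]
 [0.549 0.429 0.228]
 [0.549 0.414 0.224]
 [0.548 0.379 0.225]
 [0.546 0.44  0.229]

[... 501 characters left out ...]
0.547 0.428 0.227]
 [0.555 0.435 0.227]
 [0.554 0.429 0.225]
 [0.542 0.298 0.24 ]
 [0.549 0.298 0.238]
 [0.547 0.295 0.236]
 [0.557 0.296 0.238]
 [0.548 0.294 0.233]
 [0.557 0.297 0.234]
 [0.568 0.295 0.238]
 [0.543 0.293 0.229]
 [0.553 0.293 0.231]
 [0.562 0.294 0.234]
 [0.571 0.295 0.236]
 [0.548 0.297 0.225]
 [0.558 0.296 0.228]
 [0.568 0.296 0.231]
 [0.561 0.297 0.225]
 [0.566 0.295 0.224]
 [0.559 0.181 0.227]
 [0.559 0.175 0.227]
 [0.566 0.181 0.226]
 [0.561 0.167 0.228]
 [0.566 0.175 0.226]
 [0.561 0.167 0.224]
 [0.57  0.168 0.227]]
can [ 0.792 -0.247  0.112]
sleeve [ 0.815  0.09  -0.004]
span [0.722 0.293 0.005]
red1 [0.689 0.201 0.037]
red2 [0.4   0.179 0.075]
or_ [0.673 0.424 0.038]
```

View pics/crop.png

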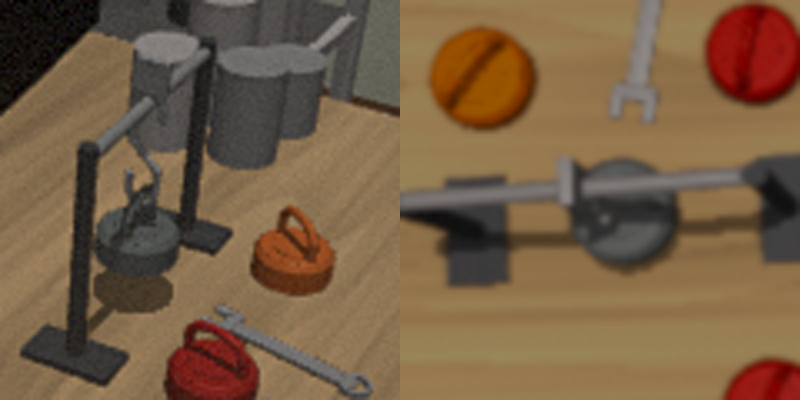

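The grey cap hangs from the rail at scene (366,182). The red caps at scene (307,193) and (389,222) and the orange one at (413,187) stand on the bench, so they aren't meant. The crop confirms this, and shows the hook tip on the world -x side. Moving to hover.

```bash
python3 -m pendant '[[[50,20,45,-0.135,0],[50,20,45,-0.135,0],[50,20,45,0,0],[50,20,45,0,0],[20,50,0,0,0],[20,50,0,0,0],[20,50,0,0,0],[20,50,0,0,0],[20,50,0,0,0],[20,50,0,0,0]]]'
python3 -m pendant '[[[0,50,0,0,0],[0,50,0,0,0],[0,50,0,0,0],[0,50,0,0,0],[0,50,0,0,0],[0,50,0,0,0],[0,50,0,0,0],[0,50,0,0,0],[0,50,0,0,0],[0,0,0,0,0]]]'
python3 - <<'E'
from h import *
_,im,d,c=load('scene'); W=cloud(d,c); P=W[120:200,345:395].reshape(-1,3); P=P[~np.isnan(P[:,0])]
a=np.array([-.055,.9985]); n=np.array([.9985,.055]); o=np.array([.557,.298]); 
x=(P[:,:2]-o)@n; y=(P[:,:2]-o)@a
for z in np.arange(.1,.21,.01):
    k=(abs(P[:,2]-z)<.005)&(abs(y)<.03)&(abs(x)<.05); print(z.round(3),np.sort((x[k]*1000).round()).astype(int)[::2], (y[k]*1000).mean().round() if k.any() else '')
E
```

```text
clock: 1.1
ee_pos: [0.4901, -0.3476, 0.3109]
eef_rot: [1.0, 0.017, -0.003, -0.004]
ft_force: [0.6, 0.1, -0.1]
finger_gap: 0.093
clock: 2.1
ee_pos: [0.4871, 0.109, 0.3093]
eef_rot: [1.0, 0.022, -0.004, -0.005]
ft_force: [-1.5, -1.3, 0.7]
finger_gap: 0.0931
0.1 [-6  2  4] -28.0
0.11 [-14  -4   0   0   3   3   3   4   6  10  14] -12.0
0.12 [-18 -14 -12 -11  -4  -3  -2  -1  -1   1   1   1   2   2   3   5   8  10
  11  14  15] -2.0
0.13 [-15 -13 -11  13  15] -1.0
0.14 [-17 -13  12  14  15] -1.0
0.15 [ 5  8 11 12 14] 0.0
0.16 [-6 -2  0  2  3  6] -1.0
0.17 [-15 -15 -11 -10  -7  -3] -0.0
0.18 [-14 -13 -12] -1.0
0.19 [-12] -0.0
0.2 [ 9 14 16] -0.0
```

```bash
python3 -m pendant '[[[15,42,0,0.01,0],[15,42,0,0,0],[15,42,0,0,0],[15,42,0,0,0],[10,22,0,0,0],[0,0,0,0,0],[0,0,0,0,0],[0,0,0,0,0],[0,0,0,0,0],[0,0,0,0,0]]]'
python3 - <<'E'
from h import *
s,im,d,c=grab('wrist'); save('w1',im); print(s['ee_pos'],s['eef_rot'])
E
```

```text
clock: 3.1
ee_pos: [0.5577, 0.2966, 0.3065]
eef_rot: [1.0, 0.024, -0.006, -0.002]
ft_force: [-0.7, -0.8, 0.1]
finger_gap: 0.0932
[0.5576586  0.29656484 0.30652104] [ 0.99968352  0.02441162 -0.00578711 -0.00185785]
```

View pics/w1.png

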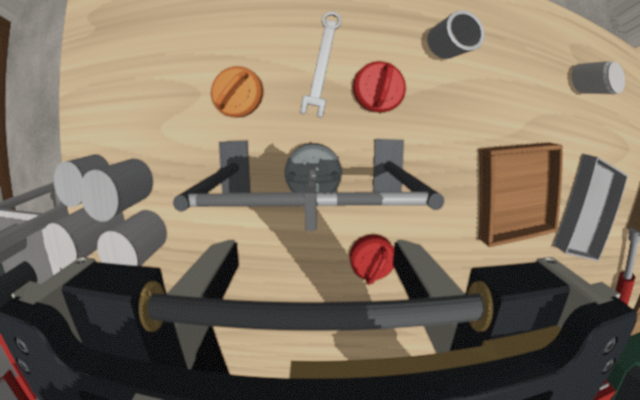

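```bash
python3 -m pendant '[[[0,1,-20,0.005,0],[0,0,-20,0,0],[0,0,-18,0,0],[0,0,-12,0,0],[0,0,-4,0,0],[0,0,0,0,0.5],[0,0,0,0,1],[0,0,0,0,1],[0,0,0,0,1],[0,0,0,0,1]]]'
python3 -m pendant '[[[0,0,0,0,1],[0,0,0,0,1],[0,0,0,0,1],[0,0,0,0,1],[0,0,0,0,1],[0,0,0,0,1],[0,0,0,0,1],[0,0,0,0,1],[0,0,0,0,1],[0,0,0,0,1]]]'
```

```text
clock: 4.15
ee_pos: [0.56, 0.2951, 0.2357]
eef_rot: [1.0, 0.025, -0.002, -0.003]
ft_force: [0.5, 1.2, 0.5]
finger_gap: 0.0576
clock: 5.15
ee_pos: [0.5601, 0.2953, 0.2361]
eef_rot: [1.0, 0.025, -0.001, -0.003]
ft_force: [1.0, -0.1, 0.2]
finger_gap: 0.0005
```

```bash
python3 - <<'E'
from h import *
s,im,d,c=grab('scene'); s,im3,d3,c3=grab('wrist')
save('c2',np.vstack([cv2.resize(im[100:220,300:460],(640,480),interpolation=2)]))
E
```

```text
(no output)
```

View pics/c2.png

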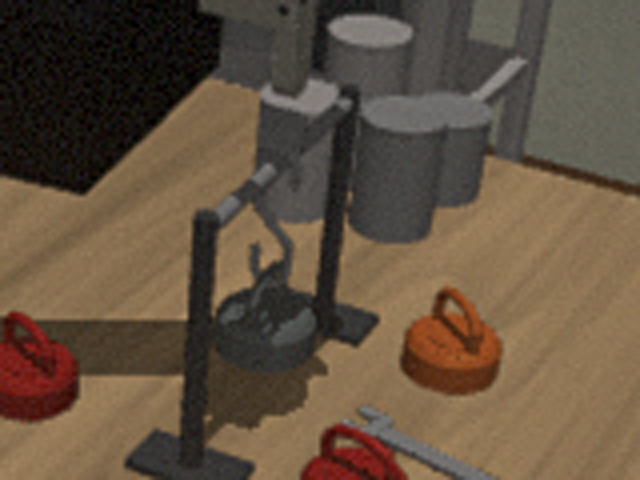

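```bash
python3 - <<'E'
from h import *
s,im,d,c=load('scene'); W=cloud(d,c)
def pr(p): return cv2.projectPoints(np.array([p],float),np.array(c['rvec'],float),np.array(c['tvec'],float),np.array(c['camera_matrix']),None)[0].ravel().round(1)
print('tcp',s['ee_pos'],pr(s['ee_pos']),'tab',pr([.557,.298,.243]))
for v in range(96,168,4): print(v,*[W[v,u].round(3) for u in (364,368,372,376)])
print(s['joint_positions'])
E
```

```text
tcp [0.56013325 0.29525633 0.23610537] [370.7 134.9] tab [370.4 132.3]
96 [0.575 0.203 0.388] [0.586 0.204 0.391] [0.599 0.201 0.394] [0.579 0.266 0.37 ]
100 [0.572 0.209 0.375] [0.584 0.209 0.378] [0.596 0.209 0.381] [0.569 0.29  0.35 ]
104 [0.573 0.209 0.364] [0.585 0.209 0.367] [0.597 0.209 0.37 ] [0.569 0.292 0.337]
108 [ 0.009  1.312 -0.141] [0.553 0.276 0.326] [0.565 0.276 0.329] [0.568 0.298 0.323]
112 [ 0.007  1.318 -0.169] [0.554 0.276 0.314] [0.567 0.276 0.318] [0.571 0.294 0.313]
116 [ 0.036  1.266 -0.17 ] [0.554 0.279 0.301] [0.567 0.277 0.305] [0.569 0.301 0.297]
120 [ 0.062  1.22  -0.172] [0.556 0.277 0.29 ] [0.568 0.278 0.293] [0.569 0.303 0.284]
124 [ 0.261  0.833 -0.003] [0.401 0.592 0.121] [0.413 0.604 0.12 ] [0.423 0.618 0.118]
128 [0.288 0.783 0.002] [0.55  0.293 0.257] [0.561 0.298 0.258] [0.572 0.302 0.259]
132 [0.384 0.597 0.08 ] [0.549 0.298 0.242] [0.563 0.296 0.246] [0.572 0.305 0.245]
136 [0.389 0.589 0.068] [0.552 0.294 0.231] [0.563 0.3   0.232] [0.562 0.331 0.219]
140 [0.392 0.587 0.052] [0.558 0.284 0.223] [0.567 0.295 0.221] [0.445 0.585 0.068]
144 [0.56  0.256 0.222] [0.564 0.275 0.215] [0.435 0.575 0.051] [0.447 0.587 0.05 ]
148 [0.564 0.251 0.212] [0.417 0.578 0.027] [0.437 0.574 0.035] [0.447 0.59  0.031]
152 [0.544 0.293 0.173] [0.42  0.576 0.011] [0.434 0.583 0.012] [0.45  0.588 0.015]
156 [0.414 0.555 0.   ] [0.556 0.298 0.161] [0.441 0.572 0.001] [ 0.452  0.587 -0.002]
160 [0.431 0.524 0.002] [ 0.441  0.539 -0.002] [0.571 0.3   0.151] [ 0.469  0.555 -0.   ]
164 [0.545 0.298 0.128] [ 0.457  0.51  -0.001] [0.572 0.3   0.137] [ 0.483  0.528 -0.001]
[-0.39080048  0.44272795 -0.26138586  1.74633541  0.12592292  0.96789543
 -2.22075509]
```

```bash
python3 - <<'E'
from h import *
from scipy.spatial.transform import Rotation as Ro
s,im,d,c=load('wrist'); K=np.array(c['camera_matrix']); H=np.array(c['hand_eye']); print(H.round(3),K[0,0],robot.grip_depth)
v,u=np.mgrid[:400,:640]; x=(u-K[0,2])/K[0,0]; y=(v-K[1,2])/K[1,1]; r=np.hypot(x,y)
sc=np.tan(np.minimum(r,1.4))/np.maximum(r,1e-9)
P=np.stack([x*sc*d,y*sc*d,d],-1); T=P@H[:3,:3].T+H[:3,3]; W=T@Ro.from_quat(s['eef_rot']).as_matrix().T+s['ee_pos']
W[(d<=0)|(r>1.3)]=np.nan
k=(abs(W[...,0]-.557)<.04)&(abs(W[...,1]-.298)<.03)
for uu,vv in((320,30),(100,100),(320,100),(500,60)): print('pt',(uu,vv),W[vv,uu].round(3))
# crate & rail in wrist-based world
z=W[...,2]; print('hist z',np.histogram(z[(z>-.15)&(z<.3)],bins=np.arange(-.15,.31,.03)))
top=cloud(*load('top')[2:]);
for vv in range(190,330,8): print(vv,W[vv,316].round(3),T[vv,316].round(3))
save('w2',im)
E
```

```text
[[-0.002 -0.961 -0.276  0.078]
 [ 1.    -0.002  0.001 -0.   ]
 [-0.001 -0.276  0.961 -0.206]
 [ 0.     0.     0.     1.   ]] 309.70691628693146 -0.0188
pt (320, 30) [0.769 0.3   0.001]
pt (100, 100) [ 0.678  0.665 -0.001]
pt (320, 100) [0.666 0.296 0.008]
pt (500, 60) [0.765 0.015 0.001]
hist z (array([   625,    838,    900,    321,  28920, 108352,  12389,   7546,
         4795,   2468,   1756,    485,   5816,    416,    848]), array([-0.15, -0.12, -0.09, -0.06, -0.03,  0.  ,  0.03,  0.06,  0.09,
        0.12,  0.15,  0.18,  0.21,  0.24,  0.27,  0.3 ]))
190 [0.555 0.295 0.085] [-0.004  0.001  0.152]
198 [0.555 0.295 0.122] [-0.005  0.     0.115]
206 [0.535 0.295 0.083] [-0.025  0.001  0.153]
214 [0.525 0.294 0.083] [-0.035  0.001  0.154]
222 [0.562 0.295 0.221] [0.002 0.    0.015]
230 [0.556 0.295 0.223] [-0.004  0.     0.013]
238 [0.46  0.291 0.   ] [-0.1    0.001  0.236]
246 [0.57  0.295 0.283] [ 0.009 -0.    -0.047]
254 [0.569 0.295 0.293] [ 0.009 -0.    -0.057]
262 [0.57  0.295 0.303] [ 0.009 -0.    -0.067]
270 [0.569 0.295 0.312] [ 0.009 -0.    -0.075]
278 [0.57  0.295 0.32 ] [ 0.009 -0.    -0.084]
286 [0.569 0.295 0.326] [ 0.009 -0.    -0.09 ]
294 [0.569 0.295 0.332] [ 0.009 -0.    -0.096]
302 [0.593 0.296 0.375] [ 0.033 -0.    -0.138]
310 [0.592 0.296 0.376] [ 0.032 -0.    -0.14 ]
318 [0.59  0.296 0.378] [ 0.03  -0.    -0.142]
326 [0.588 0.296 0.378] [ 0.027 -0.    -0.142]
```

View pics/w2.png

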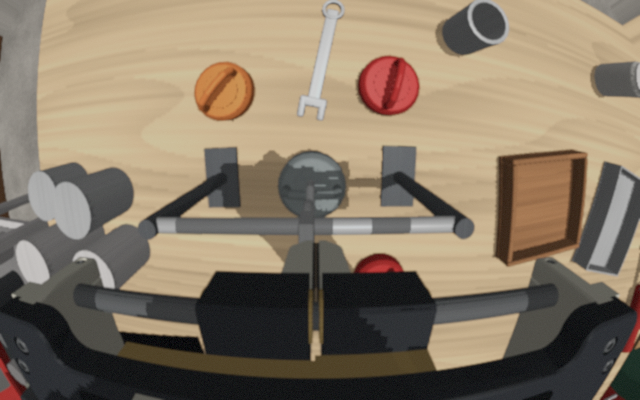

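```bash
cat >> h.py <<'E'
from scipy.spatial.transform import Rotation as Ro
def wcloud(s,d,c):
    K=np.array(c['camera_matrix']); H=np.array(c['hand_eye'])
    v,u=np.mgrid[:400,:640]; x=(u-K[0,2])/K[0,0]; y=(v-K[1,2])/K[1,1]; r=np.hypot(x,y)
    sc=np.tan(np.minimum(r,1.4))/np.maximum(r,1e-9)
    P=np.stack([x*sc*d,y*sc*d,d],-1); T=P@H[:3,:3].T+H[:3,3]; W=T@Ro.from_quat(s['eef_rot']).as_matrix().T+s['ee_pos']
    W[(d<=0)|(r>1.3)]=np.nan; return W,T
E
python3 - <<'E'
from h import *
s,im,d,c=load('wrist'); W,T=wcloud(s,d,c)
for v in range(226,256,3): print(v,[(u,*(T[v,u]*1000).round().astype(int)) for u in (292,300,306,312,320,326)if np.isfinite(T[v,u,0])])
s1,im,d,c=load('top'); W=cloud(d,c); print(s['ee_pos'])
E
```

```text
226 [(292, np.int64(0), np.int64(-18), np.int64(14)), (300, np.int64(13), np.int64(-10), np.int64(-23)), (306, np.int64(13), np.int64(-6), np.int64(-25)), (312, np.int64(13), np.int64(-2), np.int64(-23)), (320, np.int64(0), np.int64(3), np.int64(14)), (326, np.int64(0), np.int64(8), np.int64(13))]
229 [(292, np.int64(-3), np.int64(-18), np.int64(13)), (300, np.int64(11), np.int64(-10), np.int64(-23)), (306, np.int64(10), np.int64(-6), np.int64(-23)), (312, np.int64(10), np.int64(-2), np.int64(-21)), (320, np.int64(-2), np.int64(3), np.int64(13)), (326, np.int64(-3), np.int64(8), np.int64(14))]
232 [(292, np.int64(-5), np.int64(-18), np.int64(14)), (300, np.int64(9), np.int64(-10), np.int64(-24)), (306, np.int64(8), np.int64(-6), np.int64(-21)), (312, np.int64(9), np.int64(-2), np.int64(-24)), (320, np.int64(-5), np.int64(3), np.int64(13)), (326, np.int64(-5), np.int64(8), np.int64(14))]
235 [(292, np.int64(-95), np.int64(-36), np.int64(236)), (300, np.int64(6), np.int64(-10), np.int64(-22)), (306, np.int64(7), np.int64(-6), np.int64(-23)), (312, np.int64(7), np.int64(-2), np.int64(-2
[... 1267 characters left out ...]
64(-53)), (326, np.int64(11), np.int64(5), np.int64(-52))]
250 [(292, np.int64(11), np.int64(-13), np.int64(-55)), (300, np.int64(10), np.int64(-9), np.int64(-54)), (306, np.int64(11), np.int64(-5), np.int64(-56)), (312, np.int64(9), np.int64(-2), np.int64(-51)), (320, np.int64(11), np.int64(2), np.int64(-56)), (326, np.int64(11), np.int64(5), np.int64(-56))]
253 [(292, np.int64(11), np.int64(-13), np.int64(-60)), (300, np.int64(11), np.int64(-8), np.int64(-60)), (306, np.int64(11), np.int64(-5), np.int64(-59)), (312, np.int64(10), np.int64(-2), np.int64(-57)), (320, np.int64(11), np.int64(2), np.int64(-60)), (326, np.int64(11), np.int64(5), np.int64(-60))]
[0.56011376 0.29522659 0.23611611]
```

Both cameras put the shut fingertips about 42 mm above the reported TCP, so the tab sits below the jaws. I'll open, shift 5 mm in y and go 45 mm lower.

```bash
python3 -m pendant '[[[-3,5,0,0,0],[0,1,0,0,0],[0,0,0,0,0],[0,0,0,0,0],[0,0,0,0,0],[0,0,0,0,0],[0,0,0,0,0],[0,0,-15,0,0],[0,0,-15,0,0],[0,0,-10,0,0]]]'
python3 - <<'E'
from h import *
s,im,d,c=grab('wrist'); W,T=wcloud(s,d,c); print(s['ee_pos'],s['finger_gap'],s['ft_force'])
t=T.reshape(-1,3); k=(abs(t[:,0])<.03)&(abs(t[:,1])<.03)&(t[:,2]>-.06)&(t[:,2]<.05)
for z in np.arange(-.05,.05,.01):
    q=t[k&(abs(t[:,2]-z)<.005)]
    if len(q): print(z.round(3),len(q),(q.min(0)*1000).round(),(q.max(0)*1000).round())
E
```

```text
clock: 6.25
ee_pos: [0.5579, 0.3024, 0.1968]
eef_rot: [1.0, 0.025, 0.0, -0.004]
ft_force: [0.4, -0.3, 0.6]
finger_gap: 0.0757
[0.55794517 0.30242942 0.19684752] 0.07567809688801624 [ 0.37687997 -0.30982075  0.58679073]
-0.05 123 [ 14.  -5. -55.] [ 17.   5. -45.]
-0.04 100 [ 15.  -4. -44.] [ 17.   5. -35.]
-0.03 593 [ -5. -30. -35.] [ 16.  30. -25.]
-0.02 1142 [ -7. -30. -25.] [ 17.  30. -15.]
-0.01 52 [ 14.  -3. -15.] [17.  4. -5.]
0.0 6 [16. -2. -5.] [17.  4. -4.]
0.04 120 [ 4. -2. 36.] [16.  4. 45.]
```

```bash
python3 -m pendant '[[[0,0,-6,0,0.3],[0,0,0,0,1],[0,0,0,0,1],[0,0,0,0,1],[0,0,0,0,1],[0,0,0,0,1],[0,0,0,0,1],[0,0,0,0,1],[0,0,0,0,1],[0,0,0,0,1]]]'
python3 -m pendant '[[[0,0,0,0,1],[0,0,0,0,1],[0,0,3,0,1],[0,0,5,0,1],[0,0,5,0,1],[0,0,0,0,1],[0,0,0,0,1],[0,0,0,0,1],[0,0,0,0,1],[0,0,0,0,1]]]'
```

```text
clock: 7.3
ee_pos: [0.5582, 0.3021, 0.1907]
eef_rot: [1.0, 0.025, 0.0, -0.004]
ft_force: [0.2, -5.3, 1.6]
finger_gap: 0.0094
clock: 8.3
ee_pos: [0.5557, 0.3003, 0.2014]
eef_rot: [1.0, 0.025, -0.003, -0.002]
ft_force: [-0.5, -0.1, -7.1]
finger_gap: 0.01
```

```bash
python3 -m pendant '[[[2,0,4,0,1],[1,0,5,0,1],[0,0,5,0,1],[0,0,5,0,1],[0,0,3,0,1],[0,0,0,0,1],[0,0,0,0,1],[0,0,0,0,1],[0,0,0,0,1],[0,0,0,0,1]]]'
```

```text
clock: 9.3
ee_pos: [0.5588, 0.3003, 0.2255]
eef_rot: [1.0, 0.025, -0.003, -0.002]
ft_force: [-0.5, 0.1, -6.8]
finger_gap: 0.0098
```

```bash
python3 -m pendant '[[[-4,0,0,0,1],[-7,0,0,0,1],[-10,0,0,0,1],[-12,0,0,0,1],[-12,0,0,0,1],[-12,0,0,0,1],[-12,0,0,0,1],[-10,0,0,0,1],[-7,0,0,0,1],[-4,0,0,0,1]]]'
python3 -m pendant '[[[0,0,3,0,1],[0,0,8,0,1],[0,0,12,0,1],[0,0,15,0,1],[0,0,15,0,1],[0,0,15,0,1],[0,0,12,0,1],[0,0,8,0,1],[0,0,4,0,1],[0,0,0,0,1]]]'
python3 - <<'E'
from h import *
s,im,d,c=grab('scene'); save('s3',im[80:300,220:460]); print(s['ee_pos'],s['ft_force'])
E
```

```text
clock: 10.3
ee_pos: [0.4592, 0.3002, 0.2258]
eef_rot: [1.0, 0.025, -0.003, -0.002]
ft_force: [-1.1, -0.7, -7.3]
finger_gap: 0.0099
clock: 11.3
ee_pos: [0.4621, 0.3001, 0.3273]
eef_rot: [1.0, 0.024, -0.001, -0.003]
ft_force: [1.0, 0.1, -6.7]
finger_gap: 0.01
[0.46206335 0.30013296 0.32732877] [ 1.01478432  0.08537604 -6.67299284]
```

View pics/s3.png

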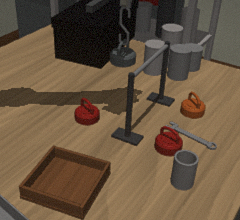

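```bash
python3 -m pendant '[[[0,-4,0,0,1],[0,-9,0,0,1],[0,-15,0,0,1],[0,-20,0,0,1],[0,-24,0,0,1],[0,-26,0,0,1],[0,-26,0,0,1],[0,-26,0,0,1],[0,-26,0,0,1],[0,-26,0,0,1]]]'
python3 -m pendant '[[[3,-26,0,0,1],[6,-26,0,0,1],[8,-26,0,0,1],[8,-26,0,0,1],[8,-24,0,0,1],[8,-20,0,0,1],[5,-16,0,0,1],[3,-12,0,0,1],[0,-8,0,0,1],[0,-4,0,0,1]]]'
```

```text
clock: 12.35
ee_pos: [0.4572, 0.0831, 0.323]
eef_rot: [1.0, 0.025, -0.005, -0.001]
ft_force: [1.6, -0.7, -6.8]
finger_gap: 0.0098
clock: 13.35
ee_pos: [0.4976, -0.1281, 0.3219]
eef_rot: [1.0, 0.017, -0.007, 0.0]
ft_force: [0.8, -0.6, -7.7]
finger_gap: 0.0097
```

```bash
python3 -m pendant '[[[3,4,-5,0.01,1],[6,7,-10,0,1],[6,8,-15,0,1],[3,6,-20,0,1],[0,0,-22,0,1],[0,0,-22,0,1],[0,0,-18,0,1],[0,0,-14,0,1],[0,0,-10,0,1],[0,0,-5,0,1]]]'
python3 - <<'E'
from h import *
s,im,d,c=grab('scene'); save('s4',cv2.resize(im[130:310,200:380],(540,540),interpolation=2)); print(s['ee_pos'],s['ft_force'])
E
```

```text
clock: 14.35
ee_pos: [0.5186, -0.0866, 0.171]
eef_rot: [1.0, 0.031, -0.006, -0.003]
ft_force: [1.2, -0.2, -7.9]
finger_gap: 0.0097
[ 0.51855506 -0.08663411  0.17101484] [ 1.20036492 -0.20959124 -7.874313  ]
```

View pics/s4.png

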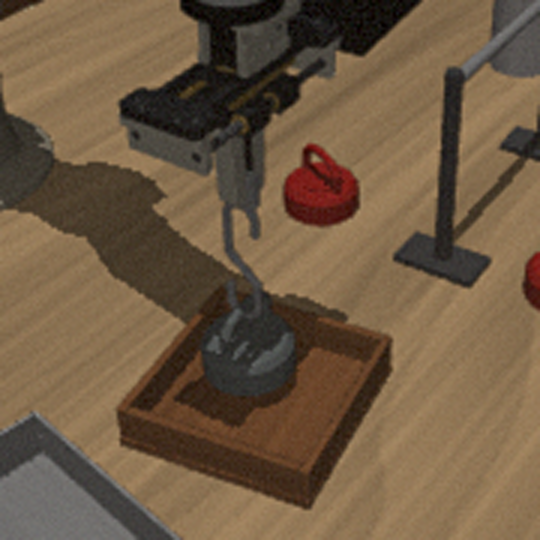

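```bash
python3 -m pendant '[[[-1,-6,-3,0,1],[-1,-5,-3,0,1],[0,-2,-3,0,1],[0,0,-3,0,1],[0,0,-3,0,1],[0,0,-2,0,1],[0,0,-2,0,1],[0,0,-2,0,1],[0,0,-2,0,1],[0,0,-2,0,1]]]'
```

```text
clock: 15.4
ee_pos: [0.5196, -0.1009, 0.1471]
eef_rot: [1.0, 0.031, -0.002, -0.003]
ft_force: [-0.7, -0.3, -1.3]
finger_gap: 0.01
```

```bash
python3 -m pendant '[[[0,0,-2,0,1],[0,0,-2,0,1],[0,0,-2,0,1],[0,0,-2,0,1],[0,0,-1,0,1],[0,0,-1,0,1],[0,0,-1,0,1],[0,0,-1,0,1],[0,0,-1,0,1],[0,0,0,0,1]]]'
```

```text
clock: 16.4
ee_pos: [0.5202, -0.101, 0.1332]
eef_rot: [1.0, 0.031, -0.002, -0.003]
ft_force: [0.0, 0.0, -1.6]
finger_gap: 0.0095
```

```bash
python3 -m pendant '[[[0,0,-1,0,1],[0,0,-1,0,1],[0,0,0,0,1],[0,0,0,0,1],[0,0,0,0,1],[0,0,0,0,1],[0,0,0,0,1],[0,0,0,0,1],[0,0,0,0,1],[0,0,0,0,1]]]'; python3 -m pendant '[[[0,0,-1,0,1],[0,0,0,0,1],[0,0,-1,0,1],[0,0,0,0,1],[0,0,0,0,1],[0,0,0,0,1],[0,0,0,0,1],[0,0,0,0,1],[0,0,0,0,1],[0,0,0,0,1]]]'
```

```text
clock: 17.4
ee_pos: [0.5203, -0.101, 0.1313]
eef_rot: [1.0, 0.031, -0.002, -0.003]
ft_force: [0.1, -0.6, -2.1]
finger_gap: 0.0098
clock: 18.4
ee_pos: [0.5206, -0.1011, 0.1304]
eef_rot: [1.0, 0.031, -0.001, -0.002]
ft_force: [-0.5, -0.0, 1.8]
finger_gap: 0.0099
```

```bash
python3 -m pendant '[[[0,0,2,0,1],[0,0,1,0,1],[-3,0,0,0,1],[-3,0,0,0,1],[-3,0,0,0,1],[-4,0,-1,0,1],[-4,0,-1,0,1],[-4,0,-1,0,1],[0,0,0,0,1],[0,0,0,0,1]]]'
python3 - <<'E'
from h import *
def rep():
    s,im,d,c=grab('scene'); W=cloud(d,c); P=W[130:300,200:380].reshape(-1,3); P=P[np.isfinite(P[:,0])]
    e=s['ee_pos']; n=np.array([np.cos(.06),np.sin(.06)]); a=np.array([-n[1],n[0]]); x=(P[:,:2]-e[:2])@n*1e3; y=(P[:,:2]-e[:2])@a*1e3
    print(e.round(4),s['ft_force'].round(1))
    for z in np.arange(.09,.2,.01):
        k=(abs(P[:,2]-z)<.004)&(abs(y)<12)&(x>-80)&(x<130); print(z.round(3),np.sort(x[k].round()).astype(int))
    k=(P[:,2]>.038)&(P[:,2]<.052)&(abs(y)<70)&(abs(x)<120)
    save('tmp',im); return P
rep()
E
```

```text
clock: 19.4
ee_pos: [0.5026, -0.1014, 0.1315]
eef_rot: [1.0, 0.031, 0.004, -0.002]
ft_force: [3.1, 0.0, -1.9]
finger_gap: 0.0099
[ 0.5026 -0.1014  0.1315] [ 3.1  0.  -1.9]
0.09 [12 13 15 16 19 19 19 22 23 23 23 24 25]
0.1 [ 1  5  6  6  6  8  9  9 10 11 11 12 14 16 16]
0.11 [-12 -10  -8  -8  -7  -6  -6  -5  -4  -3  -3  -2   0   0   1   1   3   3
   4   6   6   7]
0.12 [-10  -9  -8  -7  -7  -6  -6]
0.13 [-13 -11 -11  -9  -8  -8  -8  -7  -7]
0.14 [-13 -13 -12 -10 -10  -8  -8  -8  -7  17  19  19]
0.15 [-14 -12 -11 -10  -9  -9  -9  -9  -9  17  17  19  19  20  20  22]
0.16 [-14 -12 -10 -10  -9  -7  -4  11  12  14  15  16  16  16  17  17  17  18
  18]
0.17 [ 6  8  9 10 10 14 15 15 16 16 18]
0.18 [ 9 10 11 11 11 11 13 13 13 15 16 16 16 16 17 17]
0.19 [ 8  8  9  9 10 11 13 13 14 15 15 16 16]
0.2 [ 0  1  2  5  5  6  7  8  9  9  9  9  9 10 11 11 11 11 11 11 12 14 14 14
 15 15 15 16 17]
```

```bash
python3 -m pendant '[[[-3,0,0,0,1],[-3,0,0,0,1],[-3,0,0,0,1],[-3,0,0,0,1],[-3,0,0,0,1],[-3,0,0,0,1],[0,0,0,0,1],[0,0,0,0,1],[0,0,0,0,1],[0,0,0,0,1]]]'
cat > rep.py <<'E'
from h import *
s,im,d,c=grab('scene'); W=cloud(d,c); P=W[100:300,180:380].reshape(-1,3); P=P[np.isfinite(P[:,0])]
e=s['ee_pos']; n=np.array([np.cos(.06),np.sin(.06)]); a=np.array([-n[1],n[0]]); x=(P[:,:2]-e[:2])@n*1e3; y=(P[:,:2]-e[:2])@a*1e3
print(e.round(4),s['ft_force'].round(1))
for z in np.arange(.05,.18,.01):
    k=(abs(P[:,2]-z)<.004)&(abs(y)<12)&(x>-80)&(x<150); print(z.round(3),np.sort(x[k].round()).astype(int))
save('tmp',im)
E
python3 rep.py
```

```text
clock: 20.45
ee_pos: [0.4842, -0.1015, 0.1318]
eef_rot: [1.0, 0.031, 0.005, -0.002]
ft_force: [2.7, -0.3, -1.3]
finger_gap: 0.01
[ 0.4842 -0.1015  0.1318] [ 2.7 -0.3 -1.3]
0.05 [-32 -31 -30 -28 -28  -3  -3  -1   0   2  13  16  16  17  18  18  19  20
  21  22  22  24  24  24  25  27  27  28  30  30  30  32  32  33  33  34
  34  35  35  36  36  36  37  37  38  39  39  39  40  40  40  42  42  42
  43  43  43  44  45  45  46  46  46  48  48  48  48  48  50  50  50  50
  50  52  52  53  53  53  54  54  54  55  56  56  56  56  56  57  58  58
  58  59  60  60  60  60  62  62  63  63  63  63  64  65  65  65  65  65
  66  66  67  67  67  68 140 140]
0.06 [18 18 30 32 33 35 35 36 37 40 40]
0.07 [ 6  7  9  9 10 12 35 36 38 38 39 40 40 41 41]
0.08 [ 6  6  8  8  9  9 12 25 28 29 30 30 31 33 35 38 38 39 39 42]
0.09 [25 25 27 28 29 30 33 34 34 35 36 36 37 37 38]
0.1 [11 19 20 20 21 22 23 24 24 25 26 28 29 30 30 32 32 35]
0.11 [ 0  1  1  3  3  5  6  6  6  7  8  9 10 11 12 12 13 14 15 17 19]
0.12 [-3  0  0  1  3  4  5]
0.13 [-5 -5 -2 -1 -1  0  0  1  1]
0.14 [-9 -7 -5 -4 -3 -3 -2 -1  0 23]
0.15 [-12 -10  -6  -6  -5  -5  -5  -3  -3  -3  22  22  23  23  23  23  24  25
  26]
0.16 [-9 -5 -4 -3 -2 -1 19 20 20 21 21 21 22 22 24]
0.17 [-1  7  8 10 13 15 16 16 17 19 19]
```

```bash
python3 -m pendant '[[[-4,0,0,0,1],[-4,0,-1,0,1],[-4,0,-1,0,1],[-4,0,-1,0,1],[-4,0,-1,0,1],[-4,0,-2,0,1],[-4,0,-2,0,1],[-4,0,-2,0,1],[0,0,0,0,1],[0,0,0,0,1]]]'
python3 rep.py
```

```text
clock: 21.5
ee_pos: [0.4496, -0.1021, 0.1216]
eef_rot: [1.0, 0.03, 0.005, -0.001]
ft_force: [4.4, -0.1, 1.7]
finger_gap: 0.0097
[ 0.4496 -0.1021  0.1216] [ 4.4 -0.1  1.7]
0.05 [  1  30  33  43  46  46  47  47  48  48  51  51  51  52  53  54  56  56
  56  56  58  60  61  62  63  65  66  67  68  69  69  70  70  71  72  72
  73  73  73  75  75  76  76  77  77  77  78  78  78  78  79  80  81  82
  82  82  83  83  83  84  85  85  86  86  86  86  87  87  88  88  89  90
  91  91  92  92  93  93  93  94  95  95  96  96  97  97  97  97  98  98
  98  99  99 100 100 100 100 100 101 101 101 101 102 102 103]
0.06 [48 49 50 51 52 52 54 54 55 58 59 63 65 66 66 69 71 71 74 74 75]
0.07 [43 43 68 72 73 73 75 75 75 75 75]
0.08 [42 59 60 61 61 66 67 68 69 70 71 72 72 73 74]
0.09 [54 56 56 59 59 60 60 60 60 63 64 64 65 66 66 67 67 67 70]
0.1 [25 32 35 38 38 40 41 42 44 45 45 48 48 48 51 51 52 52 55 55 55 56 57 58
 58 60 61 62 64]
0.11 [21 22 22 22 23 23 24 25 26 27 29 30 31 38 44]
0.12 [16 17 17 18 19 19 20 21 22]
0.13 [10 11 12 12 12 14 14 14 15 16 16 17 19]
0.14 [ 4  6  7  9  9  9 11 11 11 11 12 12 36 37 41]
0.15 [ 4  4  5  7  8  9 31 32 33 33 36 37 38 38 38]
0.16 [ 8  8  9 12 13 14 17 22 23 24 25 26 27 27 29 29 30 30 30 31 34 34]
0.17 [ 7  8  9  9  9  9 10 10 12 14 15 15 18 18 21 22 22 23 24 25 25 25 26 26
 26 27]
```

```bash
python3 -m pendant '[[[-3,0,1,0,1],[-4,0,-1,0,1],[-4,0,-2,0,1],[-4,0,-2,0,1],[-4,0,-2,0,1],[-4,0,-3,0,1],[-3,0,-3,0,1],[-3,0,-3,0,1],[0,0,0,0,1],[0,0,0,0,1]]]'
python3 rep.py
```

```text
clock: 22.55
ee_pos: [0.4175, -0.1019, 0.105]
eef_rot: [1.0, 0.03, 0.005, -0.002]
ft_force: [4.4, -0.7, 1.9]
finger_gap: 0.0102
[ 0.4175 -0.1019  0.105 ] [ 4.4 -0.7  1.9]
0.05 [ 36  37  38  66  69  71  73  73  75  75  75  77  77  79  79  79  81  82
  83  85  85  87  88  88  95  98  98 101 127 127 128 130 131 131 131 131
 132 132 132 132 132 132 133 134 134]
0.06 [ 76  77  80  81  82  82  82  83  85  88  88  89  91  92  95  96  97  98
  98 100 100 100 101 102 103 104 105 105 107 107 108 110 110 111 111 111
 111 112 112 113 114 114 114 116 116 117 118 118 118 118 119 119 120 120
 121 122 122 122 123 124 124 124 125 126 126 127 128 128 129 131]
0.07 [ 66  67  78  80 101 101 102 103 105 105 105 105 108]
0.08 [ 87  88  95  96  98  99 101 103 103 103 104 105 105 107]
0.09 [80 80 81 82 83 83 83 84 84 85 86 86 87 87 87 87 90 91 92 92 93 93 95 96
 96]
0.1 [41 41 43 44 45 45 46 46 48 50 50 51 52 54 54 57 58 58 60 60 61 61 63 64
 66 66 67 68 69 69 71 72 72 73 75 76 77 80 81 82 82 84 85 85 86 87 88 89
 90 92]
0.11 [31 33 33 34 34 36 37 37 39 40 40 40 42]
0.12 [23 25 26 27 28 28 29 29 29 31 31 32 34 34]
0.13 [17 20 20 20 21 21 22 22 23 26]
0.14 [ 5 10 11 15 17 17 19 19 21 40 44 47 47 47 48 49 50 50 51 51 52]
0.15 [ 7 10 10 12 14 14 16 18 18 20 22 23 27 29 32 33 34 34 35 36 37 37 39 39
 40 40 42 42 44 44]
0.16 [ 8  9 10 11 12 12 13 15 17 19 21 22 23 24 27 27 28 28 29 30 30 30 32]
0.17 [-2  7  8  9 10 10 10 12 15 15 16 16 18 18 19 19 19 20 22 22 23 23 23 24
 24 25 25 27 29]
```

```bash
python3 - <<'E'
from h import *
s,im,d,c=load('scene'); save('s5',cv2.resize(im[150:310,210:370],(640,640),interpolation=2)[:600])
W=cloud(d,c); P=W[150:310,210:370].reshape(-1,3); P=P[np.isfinite(P[:,0])]
c0=np.array([.4175+.1,-.096]); k=(np.hypot(*(P[:,:2]-c0).T)<.045)&(P[:,2]>.035)&(P[:,2]<.068); Q=P[k]
A=np.c_[Q[:,:2]-c0,np.ones(len(Q))]; co=np.linalg.lstsq(A,Q[:,2],rcond=None)[0]
for _ in range(5):
    r=abs(A@co-Q[:,2]); m=r<.004; co=np.linalg.lstsq(A[m],Q[m,2],rcond=None)[0]
print('plane',co.round(3),m.sum(),len(m), Q[m].min(0),Q[m].max(0))
E
```

```text
plane [-0.006  0.084  0.055] 253 514 [ 0.49096812 -0.140605    0.04805908] [ 0.5520123  -0.06539339  0.06157961]
```

View pics/s5.png

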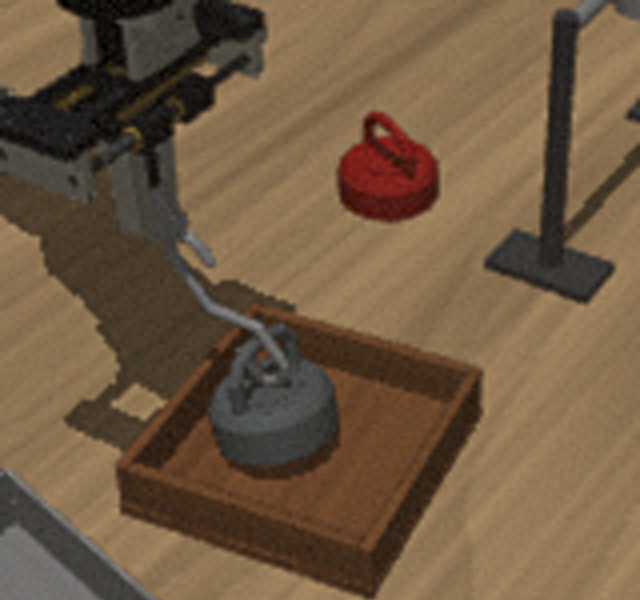

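```bash
python3 -m pendant '[[[2,0,0,0,1],[2,0,0,0,1],[2,0,0,0,1],[2,0,0,0,1],[2,0,0,0,1],[2,0,0,0,1],[0,0,0,0,1],[0,0,0,0,1],[0,0,0,0,1],[0,0,0,0,1]]]'
python3 rep.py
```

```text
clock: 23.6
ee_pos: [0.4289, -0.1013, 0.1043]
eef_rot: [1.0, 0.031, 0.003, -0.002]
ft_force: [2.0, 0.1, -1.1]
finger_gap: 0.0099
[ 0.4289 -0.1013  0.1043] [ 2.   0.1 -1.1]
0.05 [ 21  23  54  55  75  76  77  80  81  84  95  98  98 100 100 100 104 107
 111 111 115 120 120]
0.06 [ 81  82  82  82  85  86  87  87  90  91  93  93  96  99 100 100 104]
0.07 [ 64  67  68  69  70  71  71  72  74 102 104 104 104 105]
0.08 [ 85  85  85  87  88  88  89  90  90  90  91  92  94  97  98  99 100 100
 101 102 102 103]
0.09 [83 86 89 89 90 90 91 92 93 93 93 94 94 95 96]
0.1 [39 40 41 43 44 44 46 47 47 49 50 51 52 55 56 56 57 58 60 61 62 62 65 66
 66 67 67 69 70 71 73 74 74 75 77 77 79 80 82 82 83 84 85 85 87]
0.11 [32 33 33 34 35 36 36 36 39 39 40 42 42]
0.12 [24 25 25 27 27 29 30 30 31 31 34]
0.13 [17 18 18 19 21 22 23 25 26]
0.14 [ 8  8 13 17 17 18 20 20 20 22 43 43 44 45 45 46 48 48 49 49 49 50 52]
0.15 [ 8  8  8  9 11 12 12 16 16 19 20 20 21 24 24 27 27 28 29 30 30 32 33 34
 35 35 36 37 38 38 39 40 40 40 41 41 43]
0.16 [ 8 10 10 10 11 12 13 16 17 19 20 23 24 24 26 26 26 27 27 28 28 28 29 29
 30 30]
0.17 [ 6  8  8 10 10 11 11 11 12 13 13 14 16 17 18 19 21 21 22 22 22 23 23 23
 23 24 24 25]
```

```bash
python3 -m pendant '[[[1,0,-2,0,1],[2,0,-1,0,1],[2,0,0,0,1],[3,0,0,0,1],[3,0,0,0,1],[3,0,0,0,1],[3,0,0,0,1],[3,0,0,0,1],[0,0,0,0,1],[0,0,0,0,1]]]'
python3 rep.py | head -8
```

```text
clock: 24.65
ee_pos: [0.447, -0.1011, 0.1]
eef_rot: [1.0, 0.031, -0.001, -0.002]
ft_force: [0.0, 0.3, -1.7]
finger_gap: 0.0099
[ 0.447  -0.1011  0.1   ] [ 0.   0.3 -1.7]
0.05 [ 5  6  6  8  8  9  9 39 58 61 61 64 69 70 74 75 75 77 78 80 81 82 82 82
 85 85 86 87 87 87 89 90 90 91 91 91 93 94 95 96]
0.06 [ 71  72  73  74  75  76  77  77  78  78  79  80  81  97  99 100 101 103
 103 104 105]
0.07 [ 67  68  68  70  71  99 100 100 102 102 102 104 105]
0.08 [ 66  66  68  69  70  71  71  71  72  72  72  73  73  74  91  92  92  93
  93  95  95  96  97  98  98  98 102]
```

```bash
python3 -m pendant '[[[3,0,0,0,1],[3,0,0,0,1],[3,0,0,0,1],[3,0,0,0,1],[3,0,0,0,1],[3,0,0,0,1],[3,0,0,0,1],[3,0,0,0,1],[0,0,0,0,1],[0,0,0,0,1]]]'
python3 rep.py | head -9
python3 - <<'E'
from h import *
s,im,d,c=load('scene'); save('s6',cv2.resize(im[170:290,230:350],(560,560),interpolation=2))
E
```

```text
clock: 25.7
ee_pos: [0.4732, -0.1011, 0.1]
eef_rot: [1.0, 0.031, -0.001, -0.002]
ft_force: [-0.0, 0.1, -2.0]
finger_gap: 0.0097
[ 0.4732 -0.1011  0.1   ] [-0.   0.1 -2. ]
0.05 [-22 -21 -21 -20  12  31  34  36  36  37  38  40  40  42  42  44  49  51
  51  52  56  58  58  60  61  64  65  67  69  71  76  76  80  80  81  82
  85  86  86  87  89  89  90  92  94  98 149]
0.06 [ 67  69  73  74  74  75  76  77  77  78  78  79  81  97  99 100 101 101
 104 104 104]
0.07 [ 66  69  70  70  73  95  98 100 101 101 102 103 104 104 104]
0.08 [40 41 41 42 43 44 44 44 45 46 46 46 47 47 48 49 86 90 91 92 94 94 95 97
 97 97 97 98 99]
```

View pics/s6.png

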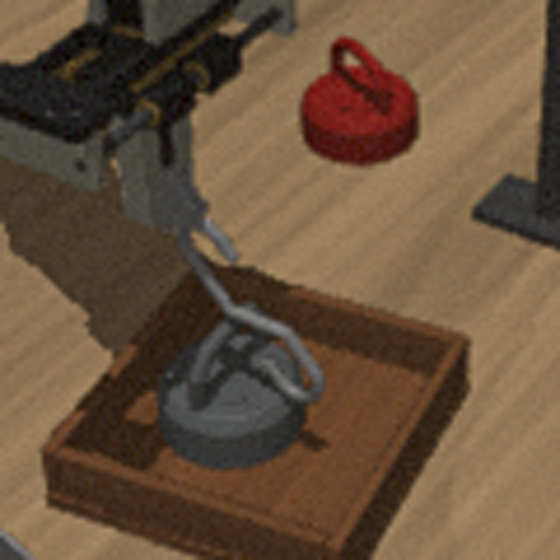

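```bash
python3 -m pendant '[[[5,0,0,0,1],[5,0,2,0,1],[3,0,5,0,1],[0,0,10,0,1],[0,0,15,0,1],[0,0,20,0,1],[0,0,20,0,1],[0,0,20,0,1],[0,0,15,0,1],[0,0,8,0,1]]]'
python3 - <<'E'
from h import *
s,im,d,c=grab('top'); W=cloud(d,c); P=W[185:270,318:402].reshape(-1,3)
_,_,d0,_=load('scene')
s,im,d,c=grab('scene'); W2=cloud(d,c); P2=W2[150:320,200:360].reshape(-1,3)
for Q in(P,P2):
    q=Q[(Q[:,2]>.03)&(Q[:,2]<.095)&(np.hypot(Q[:,0]-.52,Q[:,1]+.1)<.05)]
    for z in(.04,.05,.06,.07,.08): 
        k=abs(q[:,2]-z)<.005; print(z,k.sum(),q[k].mean(0).round(3) if k.any() else '')
save('s7',im[130:330,180:420]);print(s['ee_pos'],s['ft_force'])
E
```

```text
clock: 26.75
ee_pos: [0.4858, -0.1009, 0.2235]
eef_rot: [1.0, 0.031, -0.001, -0.003]
ft_force: [0.4, 0.5, -2.2]
finger_gap: 0.0095
0.04 53 [ 0.51  -0.071  0.041]
0.05 13 [ 0.507 -0.073  0.046]
0.06 1 [ 0.515 -0.069  0.06 ]
0.07 8 [ 0.51  -0.072  0.071]
0.08 1 [ 0.511 -0.075  0.076]
0.04 337 [ 0.526 -0.111  0.042]
0.05 157 [ 0.519 -0.102  0.046]
0.06 18 [ 0.519 -0.112  0.06 ]
0.07 28 [ 0.519 -0.117  0.07 ]
0.08 61 [ 0.517 -0.104  0.08 ]
[ 0.48630469 -0.10095979  0.22427682] [-0.05855065 -0.10014736 -0.72685911]
```

View pics/s7.png

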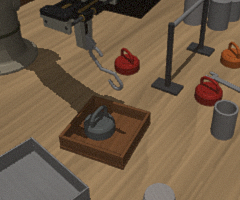

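```bash
python3 -m pendant '[[[0,-15,0,-0.08,1],[0,-28,0,-0.08,1],[0,-34,0,-0.075,1],[0,-34,0,0,1],[0,-34,0,0,1],[2,-30,0,0,1],[2,-25,0,0,1],[2,-18,0,0,1],[0,-10,0,0,1],[0,-5,0,0,1]]]'
cat > bn.py <<'E'
from h import *
s,im,d,c=grab('scene'); W=cloud(d,c); P=W[150:399,80:330].reshape(-1,3); P=P[np.isfinite(P[:,0])]
n=np.array([.9857,-.1685]); a=np.array([.1685,.9857]); o=np.array([.515,-.3405])
e=s['ee_pos']; print('ee bin',((e[:2]-o)@n*1e3).round(1),((e[:2]-o)@a*1e3).round(1),e.round(4),'yaw',np.degrees(2*np.arctan2(*s['eef_rot'][[1,0]])).round(1),s['ft_force'].round(1))
x=(P[:,:2]-o)@n*1e3; y=(P[:,:2]-o)@a*1e3
for z in np.arange(.01,.26,.015):
    k=(abs(P[:,2]-z)<.006)&(abs(y-(e[:2]-o)@a*1e3)<22)&(abs(x)<100)
    if k.any(): print(z.round(3),k.sum(),'x',np.percentile(x[k],[0,10,50,90,100]).round(),'y',y[k].mean().round(1))
E
python3 bn.py
```

```text
clock: 27.85
ee_pos: [0.4866, -0.3392, 0.2149]
eef_rot: [0.996, -0.089, -0.006, -0.005]
ft_force: [-0.0, 0.3, -1.8]
finger_gap: 0.0098
ee bin -28.2 -3.5 [ 0.4866 -0.3392  0.2149] yaw -10.2 [-0.   0.3 -1.8]
0.01 868 x [-100.  -79.   -1.   65.   78.] y -4.1
0.16 7 x [53. 53. 61. 70. 72.] y -7.9
0.175 53 x [41. 44. 51. 76. 78.] y -5.9
0.19 38 x [41. 65. 69. 75. 77.] y -6.0
0.205 96 x [13. 21. 43. 60. 65.] y -6.1
0.22 34 x [ 4.  5.  8. 14. 15.] y -5.5
0.235 36 x [-12.  -8.  -3.   1.   4.] y -5.8
0.25 50 x [-21. -14.  16.  23.  25.] y -6.7
```

```bash
python3 -m pendant '[[[0,2,-8,0,1],[0,2,-15,0,1],[0,0,-20,0,1],[0,0,-22,0,1],[0,0,-22,0,1],[0,0,-20,0,1],[0,0,-16,0,1],[0,0,-10,0,1],[0,0,-5,0,1],[0,0,0,0,1]]]'
python3 bn.py
```

```text
clock: 28.9
ee_pos: [0.4877, -0.3215, 0.0692]
eef_rot: [0.997, -0.082, -0.007, -0.007]
ft_force: [0.5, 0.5, -1.2]
finger_gap: 0.0097
ee bin -30.1 14.2 [ 0.4877 -0.3215  0.0692] yaw -9.5 [ 0.5  0.5 -1.2]
0.01 691 x [-100.  -83.  -13.   67.   79.] y 11.7
0.025 45 x [42. 44. 52. 72. 75.] y 12.7
0.04 33 x [35. 39. 68. 74. 77.] y 13.2
0.055 31 x [13. 30. 59. 65. 70.] y 12.2
0.07 42 x [ 5.  7. 14. 38. 53.] y 12.8
0.085 27 x [-10.  -7.  -1.   2.   4.] y 11.9
0.1 23 x [-13. -10.  -7.  21.  22.] y 11.6
0.115 74 x [-25. -20.  -3.  12.  19.] y 9.5
0.13 104 x [-39. -21. -18.   0.   4.] y 9.6
0.145 100 x [-36. -24. -19. -13.  -9.] y 12.5
0.16 69 x [-31. -22. -19. -18. -15.] y 12.9
0.175 27 x [-21. -20. -19. -17. -15.] y 19.2
0.19 7 x [-31. -30. -23. -17. -16.] y 18.7
0.205 99 x [-23.  -2.   8.   9.  10.] y 15.2
0.22 168 x [-45.  -7.  -3.   8.  10.] y 13.5
0.235 136 x [-46. -39.  -4.  -3.  -0.] y 8.6
0.25 123 x [-46. -39.  -5.  -3.  -1.] y 9.8
```

```bash
python3 -m pendant '[[[-1,-7,0,0,1],[-1,-7,0,0,1],[0,0,-3,0,1],[0,0,-3,0,1],[0,0,-2,0,1],[-4,0,-3,0,1],[-4,1,-4,0,1],[-4,0,-4,0,1],[-4,1,-4,0,1],[0,0,0,0,1]]]'
python3 bn.py | head -10
```

```text
clock: 29.95
ee_pos: [0.4698, -0.3366, 0.0492]
eef_rot: [0.997, -0.083, -0.003, -0.005]
ft_force: [1.0, -0.2, 0.6]
finger_gap: 0.0099
ee bin -45.2 -3.8 [ 0.4698 -0.3366  0.0492] yaw -9.5 [ 1.  -0.2  0.6]
0.01 741 x [-100.  -82.   -1.   66.   78.] y -7.1
0.025 37 x [32. 35. 43. 70. 71.] y -5.2
0.04 30 x [53. 55. 60. 65. 66.] y -5.2
0.055 77 x [-5.  0. 22. 46. 50.] y -5.4
0.07 30 x [-24. -19. -13.  -6.  -3.] y -6.3
0.085 23 x [-37. -34. -22.   8.  10.] y -7.7
0.1 94 x [-51. -36. -32.  -2.   2.] y -9.0
0.115 109 x [-49. -36. -33. -16. -10.] y -6.7
0.13 86 x [-50. -40. -34. -32. -28.] y -5.2
```

```bash
python3 -m pendant '[[[-4,2,-4,0,1],[-4,1,-4,0,1],[-3,1,-4,0,1],[-3,1,-4,0,1],[-3,1,-4,0,1],[-2,0,-4,0,1],[-2,0,-4,0,1],[-1,0,-4,0,1],[0,0,0,0,1],[0,0,0,0,1]]]'
python3 bn.py | head -10
```

```text
clock: 31.0
ee_pos: [0.4428, -0.3305, 0.0147]
eef_rot: [0.996, -0.084, -0.005, -0.006]
ft_force: [-1.5, -0.0, 3.5]
finger_gap: 0.0099
ee bin -72.8 -2.3 [ 0.4428 -0.3305  0.0147] yaw -9.7 [-1.5 -0.   3.5]
0.01 712 x [-100.  -79.    3.   67.   78.] y -5.2
0.025 23 x [28. 31. 63. 66. 67.] y -4.8
0.04 117 x [-30. -18.  16.  56.  64.] y -5.0
0.055 37 x [-65. -63. -42.  -5.  35.] y -6.8
0.07 91 x [-77. -64. -60. -16. -11.] y -7.4
0.085 105 x [-77. -63. -59. -41. -26.] y -5.0
0.1 69 x [-77. -67. -62. -61. -57.] y -3.8
0.115 42 x [-66. -64. -62. -61. -59.] y -0.9
0.13 9 x [-80. -76. -62. -61. -60.] y 3.1
```

```bash
python3 -m pendant '[[[0,0,-4,0,1],[0,0,-4,0,1],[0,0,-4,0,1],[0,0,-4,0,1],[0,0,-4,0,1],[0,0,-3,0,1],[0,0,-2,0,1],[0,0,-1,0,1],[0,0,0,0,1],[0,0,0,0,1]]]'
python3 bn.py | head -10
```

```text
clock: 32.05
ee_pos: [0.4406, -0.3291, -0.0134]
eef_rot: [0.996, -0.084, -0.007, -0.007]
ft_force: [-2.9, 0.5, 3.8]
finger_gap: 0.0097
ee bin -75.3 -1.3 [ 0.4406 -0.3291 -0.0134] yaw -9.7 [-2.9  0.5  3.8]
0.01 679 x [-100.  -66.    6.   67.   79.] y -4.4
0.025 84 x [-66. -32.  -7.  70.  74.] y -4.3
0.04 138 x [-78. -65.  23.  61.  69.] y -6.2
0.055 105 x [-68. -65. -49. -19. -14.] y -5.2
0.07 93 x [-82. -69. -64. -54. -45.] y -3.9
0.085 47 x [-68. -65. -63. -62. -61.] y -1.0
0.1 10 x [-78. -78. -64. -62. -62.] y 4.5
0.115 40 x [-75. -64. -37. -36. -34.] y -0.1
0.13 148 x [-57. -50. -41. -36. -33.] y -0.4
```

Nearly flat, about 80°. I'll open part-way, wait, then lift off.

```bash
python3 -m pendant '[[[0,0,0,0,0.8],[0,0,0,0,0.6],[0,0,0,0,0.45],[0,0,0,0,0.4],[0,0,0,0,0.4],[0,0,0,0,0.4],[0,0,0,0,0.4],[0,0,0,0,0.4],[0,0,0,0,0.4],[0,0,0,0,0.4]]]'
python3 -m pendant '[[[0,0,3,0,0.4],[0,0,5,0,0.4],[0,0,10,0,0.4],[0,0,15,0,0.4],[0,0,30,0,0.4],[0,0,40,0,0.4],[0,0,40,0,0.4],[0,0,40,0,0.4],[0,0,30,0,0.4],[0,0,20,0,0.4]]]'
python3 - <<'E'
from h import *
s,im,d,c=grab('scene'); s,im2,d2,c2=grab('top')
save('fin',np.hstack([cv2.resize(im[220:380,140:340],(500,400),interpolation=2),cv2.resize(im2[180:290,320:480][:, :],(300,206),interpolation=2).repeat(2,0)[:400]]))
W=cloud(d,c); P=W[250:380,140:290].reshape(-1,3)
n=np.array([.9857,-.1685]); a=np.array([.1685,.9857]); o=np.array([.515,-.3405]); x=(P[:,:2]-o)@n*1e3; y=(P[:,:2]-o)@a*1e3
k=(abs(x)<100)&(abs(y)<62)&(P[:,2]>.010); print(s['ee_pos'],s['finger_gap'],k.sum())
for z in np.arange(.01,.07,.008):
    m=k&(abs(P[:,2]-z-.004)<.004); print(z.round(3),m.sum(), np.c_[x[m],y[m]].round()[::6].astype(int).tolist())
E
```

```text
clock: 33.1
ee_pos: [0.4434, -0.3296, -0.0132]
eef_rot: [0.996, -0.083, -0.005, -0.006]
ft_force: [0.2, -0.7, 0.7]
finger_gap: 0.0558
clock: 34.1
ee_pos: [0.44, -0.3269, 0.2326]
eef_rot: [0.996, -0.083, -0.007, -0.007]
ft_force: [0.5, 0.1, -0.6]
finger_gap: 0.056
[ 0.4411832  -0.32781077  0.2354327 ] 0.05603346196787714 456
0.01 454 [[-82, -13], [-76, -11], [-75, -12], [-78, -16], [-81, -27], [-71, -17], [-79, -30], [-70, -20], [-84, -36], [-72, -26], [-63, -17], [-82, -39], [-70, -28], [-62, -18], [-83, -41], [-72, -32], [-61, -23], [-53, -13], [-70, -36], [-61, -26], [-52, -16], [-67, -35], [-55, -26], [-48, -16], [-66, -40], [-57, -31], [-48, -21], [-39, -11], [-60, -36], [-50, -27], [-43, -17], [-61, -43], [-54, -33], [-35, -16], [-56, -41], [-49, -31], [-26, -9], [-46, -32], [-54, -43], [-24, -15], [-41, -38], [-41, -40], [-10, -11], [-12, -15], [-33, -42], [-3, -10], [-27, -38], [4, -9], [4, -12], [3, -17], [9, -15], [13, -18], [13, -23], [16, -30], [21, -28], [18, -34], [43, -9], [40, -15], [23, -37], [51, -10], [48, -13], [30, -39], [28, -43], [57, -14], [36, -38], [39, -39], [42, -41], [65, -14], [66, -22], [64, -24], [54, -39], [66, -25], [57, -37], [68, -29], [61, -37], [59, -41]]
0.018 2 [[-62, -11]]
0.026 0 []
0.034 0 []
0.042 0 []
0.05 0 []
0.058 0 []
0.066 0 []
```

View pics/fin.png

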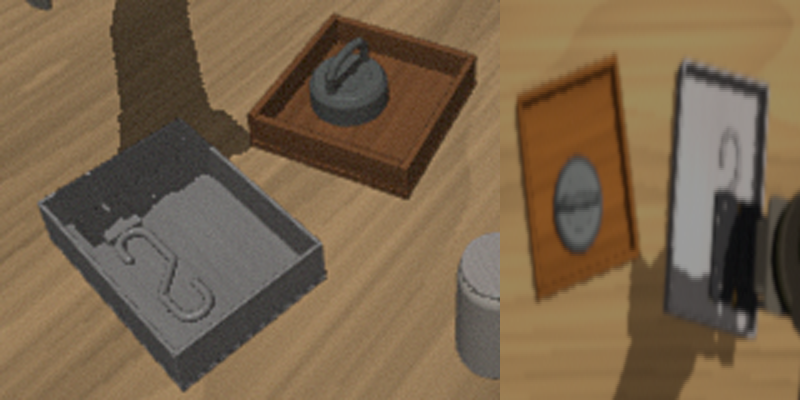

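Hook lies flat in the bin (max height about 18 mm). Cap stands upright in the crate, and the gripper is clear of everything. Handing in.

```bash
python3 -c "
from bench import workorder; print(workorder.finish_job())"
```

```text
the job is handed in; nothing more can be done
None
```

The job is handed in at about 34 s of the 72 s allowed; no verdict was reported.

**What I did:** I lifted the hook and cap off the rail to its -x side and set the cap down in the crate. I tilted the hook about 40° in its own plane by letting it pivot in the jaws, drew its tip out under the eye's bar, and laid the hook in the bin.

**Last checks:**
- **Cap:** it stands upright on the crate floor, about 20 mm from the crate's middle along x and about 0 along y. It touched down gently (the reading only dropped by the cap's weight).
- **Hook:** it lies flat in the bin, nothing of it above about 20 mm. Its tab is near x -75 mm and its bend near x +55 mm in the bin's frame, both inside the walls.
- **Robot:** the gripper is empty and well above everything, with almost no force at the wrist.
- **Bystanders:** I didn't re-measure the sleeve, can and spanner at the end; the arm kept clear of them.

**What failed or disagreed:**
- The first grasp closed on air. Both cameras put the fingertips about 42 mm above the reported tool point, so I went lower and gripped the tab on the second try.
- While I tilted the hook, the cap slid a few mm and one edge lifted briefly. It settled level when I backed off.
- The tool drifted 18 mm sideways while lowering into the bin, which I corrected before the hook touched the floor.

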